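Close up the hub shells in the stock tray, drums alternating

ROBOT

A 7-joint arm with a two-finger parallel gripper is mounted at the origin on the work surface. World frame = base frame: x ahead of the robot, y to its left, z up, the work surface at z = 0. Lengths are in mm, angles in degrees, forces in N, time in s.
With the tool pointing down it reaches from about 400 to 900 mm from the base axis. Payload 5.5 kg.
Tool frame: the origin (TCP) lies midway between the tips of the shut fingers; the grasp point (between the pads) lies behind it (hold_point_z is the z of the grasp point in the tool frame, in mm); z points along the fingers, y is the line along which they close (so a half turn about z gives the same grasp; the last joint's range is limited). The gripper opens to 92 mm and grips with 3 to 60 N. Pads are 19 mm wide; open, the fingers measure 130 mm over their backs; the gripper's body (75 mm by 190 mm) begins 47 mm behind the grasp point.
Start: joints at [78.793, 28.699, -24.465, 88.831, 12.651, 65.22, -12.049], TCP at [287.899, -582.764, 226.729] pointing down, gripper open.
Joint ranges: [-164.97, 164.97], [-17.58, 116.51], [-87.97, 89.64], [11.32, 138.91], [-80.73, 260.73], [10.89, 115.49], [-147.41, 147.41]. Speed limits (degrees/s): [147.25, 147.25, 180, 180, 180, 180, 180].

INTERFACE

Orientations are given as [roll, pitch, yaw] about the fixed x, y, z axes, in that order (R = Rz(yaw) Ry(pitch) Rx(roll)).
In Python, from plant import * gives the robot as it stands.
- The arm moves only by the tool carry_out, never from a script. Its arguments are lists of equal length, an entry for each row: "hand": the opening, from 0 (shut) to 1 (fully open); "dp": the shift along the world's x, y, z in m, a list of three; "spin": the turn about the world's z in rad. A call has 1 to 12 rows; each row is the pose to reach, as a shift and turn from the pose commanded when the call began; what a row does not reach only later rows make up. A row lasts 1/8 s, in which the tool goes at most 62.5 mm and 10.7 degrees, less where a joint would pass 70% of its speed; a pose out of reach is approached as far as the arm can. A call with a gripper value outside its range is refused whole. The fingers move at their own pace and stop on an object; "squeeze" is the grip in N (left out, the last holds). Time passes only in rows, so rows that repeat a pose let the fingers close. It gives the time, the measured TCP pose, the force, the opening and the grip force at its end, in the units of the state.
- state(): the state, without advancing time (a new reading comes with each control period).
- read_camera(name): name is "side" or "top" or "wrist"; returns a dict with "color" (400x640x3 uint8, blue, green, red), "vertical_fov" (degrees; the focal length in pixels is half the picture's height over the tangent of half this angle, whatever the lens; pixels are square), "cx", "cy" (the principal point, pixels), "position" and "rotation" of the camera in the world; the wrist camera has in their place "tool_from_camera" (4x4, takes a point from camera to tool coordinates, whose origin is the TCP and whose axes are the flange's). Camera axes: x right, y up, looking along -z (the intrinsics and any distortion apply to the point x, -y, -z); pixel columns grow to the right and rows downward; lengths in mm; the calibration is good to about 2 mm. A picture is of the moment at which its call begins: read the wrist's pose just before it. There is no depth.
- close_job(): hands the job in; it is judged then, once.
Trained networks look in a picture, given as the dict that the camera call returned (one of the last four; its "shot" number tells which), for a name from the list of things; names that differ only in an ending like _2 or _b are one class to them, and where a whole thing is asked for, a point or a joint stands for the part that bears it (a point fixed in the world has none). Each returns a list of dicts, best first, with "confidence" (0 to 1); they miss things now and then, are a little off and sometimes report something else, mostly with a low value. They report only what shows in the picture. A call takes as long as a camera call. They do not tell look-alikes from the thing itself.
- silhouettes(picture, name): "mask" (400x640 bool, what is visible of it) and "position" ([column, row] in pixels, amid what is visible of it).
The state is a dict: "time": time; "q": joint angles; "dq": joint speeds; "joint_torque": joint torques, N m; "tool_pos": TCP position; "orientation": TCP orientation; "force": force on the tool from outside, world axes, zero at the start; "moment": the same for the moment, N m; "opening": finger opening in mm; "gripper_force": force on a finger pad.
Only numpy, scipy, OpenCV 4.12 (cv2) and the standard library are available. Lean on these libraries where they do the work, as an engineer would, in place of code of your own. Each camera call takes 0.05 s, during which the arm holds its last target. There are 200 camera calls.

TASK

Three drum-brake hub shells stand scattered in the stock tray on the bike-shop counter. Close them up into one tight row standing along the tray's clear back fence, alternately drum down, drum up, drum down so that the wide flanges overlap, and leave the front of the tray free for the brake plates. Keep every shell standing as it is, keep out of the open drum, because its braking face must stay clean, and leave the other things on the counter alone.

Things in the scene. Friction and masses are not known exactly. Their poses are not given: they have to be found in the camera images.
- tray: fixed open plywood stock tray. Origin: centre of its underside, on the counter; +x to the back (away from the robot), +y to its left, z up. Floor top at z = 9 mm. Inside: x -125 to +125, y -131 to +131 mm. Lips 8 mm thick, top above the counter: front 27 mm, sides 37 mm; the back is a clear acrylic fence, inner face x = +125, 4 mm thick, top 71 mm above the counter.
- hub_1: bare aluminium drum-brake hub shell, hat-shaped, loose, 0.33 to 0.55 kg, drum down. Origin: centre of underside, z up on its axis. From below: drum dia 88 mm, z 0 to 20; large spoke flange dia 100, z 20 to 24; barrel dia 40 (wider at its ends), z 24 to 64; small spoke flange dia 60, z 64 to 68 (top). Slides on the tray floor (friction 0.35 to 0.5); pushed at any height it does not tip.
- hub_2: a second shell, same as hub_1 and also standing drum down; origin at the centre of its underside, z up.
- hub_3: same part and weight, but drum up. Origin: centre of underside, z up. From below: small flange dia 60 mm, z 0 to 4 (its foot); barrel dia 40, to 44; large flange dia 100, z 44 to 48; drum dia 88, z 48 to 68, mouth open at the top. Its large flange passes above those of the others: axes can come within 74 mm (two drum-down shells: 100). Pushed at the large flange it slides upright.
- brake_face: dark steel braking face lining the inside of hub_3's open drum (inside diameter 70 mm, 20 mm deep); not to be touched. Origin on the axis at the bottom of the drum, 48 mm above hub_3's underside.
- brake_plate: bystander: round grey brake plate, diameter 86 mm, with a flat steel arm reaching 104 mm from its centre along +x and an axle stub 46 mm high, lying loose on the counter to the left of the tray. Origin: centre of its underside.
- jar: bystander: glass jar with brass lid, diameter 84 mm, 95 mm high, on the counter, left. Origin: centre of its underside.
- carton: bystander: cardboard carton 60 x 170 x 45 mm on the counter, right. Origin: centre of its underside.
- pen_pot: bystander: black pen pot, diameter 80 mm, 100 mm high with pens to about 170 mm, on the counter, right. Origin: centre of its underside.
Things that resemble listed ones, but are neither listed nor needed, are in the scene too. What is shaped like the hub_1 but green is not meant.

How it is judged (in metres and radians):
At the end, for the whole second after the job is handed in: All three shells stand flat on the tray floor (tilt below 0.06 rad), at rest, each with its large flange within 15 mm of the clear back fence (axis more than 60 mm behind the tray's middle), the drum-up shell in the middle with its axis less than 92 mm from each of the other two (74 mm is touching) (x of each of hub_1, hub_2, hub_3 in the frame of tray above 0.06 m and z of hub_1 in the frame of tray between 0.005 and 0.013 m and z of hub_2 in the frame of tray between 0.005 and 0.013 m and z of hub_3 in the frame of tray between 0.005 and 0.013 m and horizontal distance between hub_3 and hub_1 below 0.092 m and horizontal distance between hub_3 and hub_2 below 0.092 m and angle between each of hub_1, hub_2, hub_3's own z axis and vertical below 0.06 rad and linear speed of each of hub_1, hub_2, hub_3 below 0.01 m/s).
It fails at once if a shell is tipped over (more than 0.5 rad) (angle between any of hub_1, hub_2, hub_3's own z axis and vertical above 0.5 rad).
It fails at once if the braking face inside the open drum is touched (contact force between any of the fingers, the arm and brake_face above 0.5 N).
It fails at once if a bystander is moved by more than 20 mm (distance of any of brake_plate, jar, carton, pen_pot from where it was at the start of the episode above 0.02 m).
It also fails if it takes over 72 s, if anything falls off the work surface, if the arm or the gripper's body presses on something with over 40 N, if the wrist force passes 120 N, or if a joint passes its speed limit or range.

## Working session

There is one attempt and no reset: what is moved stays moved. The work goes in short steps, Python scripts to look and compute and a tool call to move; the robot and the scene stay as the last step left them, time stands still between calls to the robot, and variables do not carry over. Pictures are saved under pics/ and viewed, at most 10 in all, crops included, and the job is handed in when it is done.

Besides the shell and the picture viewer there is one more tool, called after "Call:" by a JSON object that holds its "api" and its "payload", one argument or row to a line. carry_out: Moves the arm, as the interface text tells. Its arguments: {"type":"object","properties":{"hand":{"type":"array"},"dp":{"type":"array"},"spin":{"type":"array"},"squeeze":{"type":"number"}},"required":["hand","dp","spin"]}

```bash
mkdir -p pics; ls
python3 - <<'E'
from plant import *
import cv2,numpy as np
for n in("top","side"):
    p=read_camera(n); cv2.imwrite(f"pics/{n}0.png",p["color"])
    print(n,p["vertical_fov"],p["cx"],p["cy"],p["position"],np.round(p["rotation"],4).tolist(),[k for k in p])
    for o in("hub_1","hub_3","brake_face","tray"):
        for d in silhouettes(p,o):
            m=d["mask"];ys,xs=np.nonzero(m);print(o,round(d["confidence"],2),np.round(d["position"]),m.sum(),xs.min(),xs.max(),ys.min(),ys.max())
print(state())
E
```

```text
pics
top 45.3164842554365 322.496385780473 196.1251413503276 [ 479.04367063  -22.51967395 1268.06705502] [8.2925, 0.0713, -89.3155] ['color', 'vertical_fov', 'cx', 'cy', 'position', 'rotation', 'shot']
hub_1 0.89 [348. 127.] 1069 330 366 108 145
hub_1 0.67 [285. 126.] 1015 262 298 109 143
hub_1 0.65 [279. 243.] 1151 261 299 226 264
hub_1 0.6 [325. 197.] 1202 305 343 177 215
hub_3 0.89 [348. 127.] 1069 330 366 108 145
hub_3 0.67 [285. 126.] 1015 262 298 109 143
hub_3 0.65 [279. 243.] 1151 261 299 226 264
hub_3 0.6 [325. 197.] 1202 305 343 177 215
brake_face 0.6 [318. 181.] 43 312 326 180 187
brake_face 0.18 [300. 223.] 7621 230 354 160 279
tray 0.6 [295. 223.] 7585 231 354 159 280
side 48.00977674695691 321.34080113153414 201.0016353746597 [266.09330475 705.35524984 711.8777555 ] [52.7359, 1.1728, -153.466] ['color', 'vertical_fov', 'cx', 'cy', 'position', 'rotation', 'shot']
hub_1 0.88 [221. 226.] 1347 200 241 206 247
hub_1 0.84 [346. 264.] 1705 322 368 239 287
hub_1 0.8 [277. 255.] 1534 255 299 229 274
hub_1 0.76 [316. 213.] 1237 295 336 194 233
hub_1 0.63 [258. 188.] 1079 243 279 1
[... 370 characters left out ...]
me': 0.5, 'q': array([ 78.79523201,  28.70146997, -24.46374176,  88.83345101,
        12.65046562,  65.22055979, -12.05078728]), 'dq': array([-0.03211098, -0.12022143, -0.00579673, -0.07618209, -0.08597297,
        0.00186872, -0.05055053]), 'joint_torque': array([ 3.34012446e-03, -5.65914917e+01, -5.80305666e+00, -2.79218388e+01,
       -6.66116760e-02,  2.22501252e-02,  6.71744669e-05]), 'tool_pos': array([ 287.85179433, -582.75408648,  226.68909947]), 'orientation': array([-1.79995929e+02, -1.84750344e-03,  2.62840581e+01]), 'force': array([-1.03691768,  0.3739806 , -0.50202519]), 'moment': array([-0.02633113, -0.02276974, -0.00528225]), 'gripper_force': 0.0, 'opening': 91.95550231350592}
```

```bash
cd pics
python3 - <<'E'
import cv2
a=cv2.imread("top0.png")[70:310,200:460];cv2.imwrite("tc.png",cv2.resize(a,None,fx=2.5,fy=2.5,interpolation=2)[:600])
a=cv2.imread("side0.png")[120:350,150:460];cv2.imwrite("sc.png",cv2.resize(a,None,fx=2.5,fy=2.5,interpolation=2))
E
```

```text
(no output)
```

View pics/tc.png

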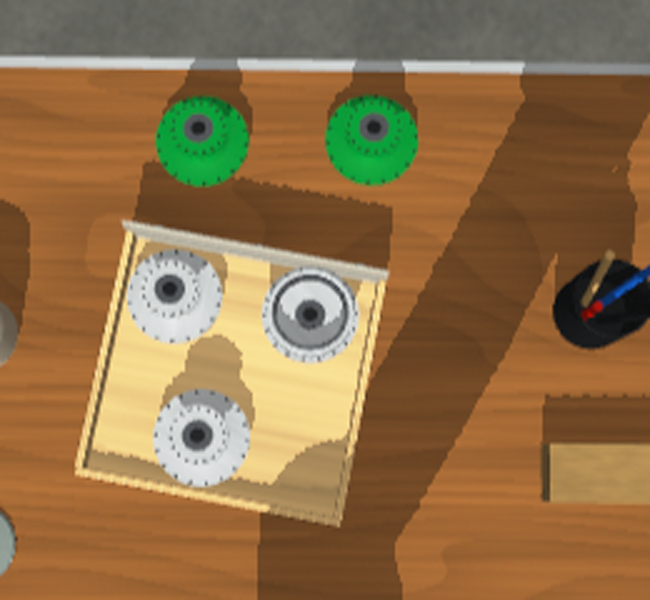

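View pics/sc.png

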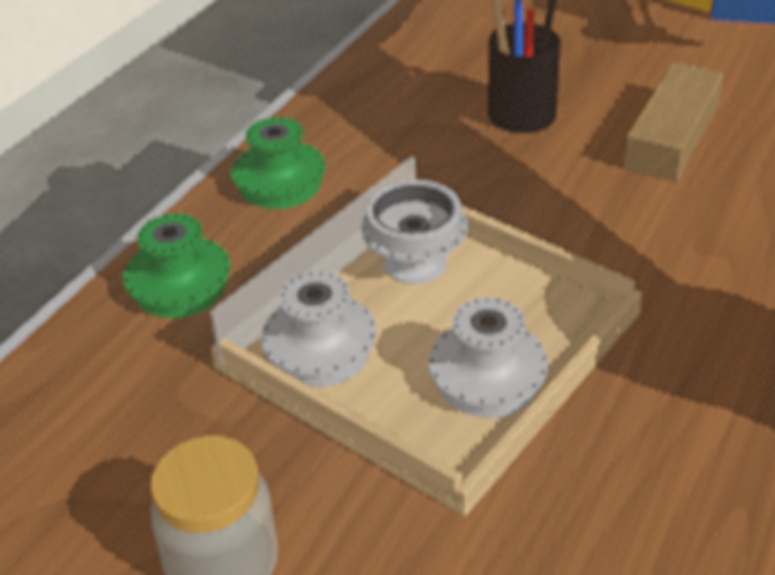

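The top view shows the grey drum-down shells at about (269,187) (back left, "A") and (280,245) (front, "B"). The drum-up hub_3 is at (324,196), back right, and the two green look-alikes are behind the fence. The side view agrees, so hub_3 has to go left and B into the right slot.

```bash
cat > h.py <<'E'
from plant import *
import cv2,numpy as np
from scipy.spatial.transform import Rotation as R
from scipy.optimize import minimize
def proj(p,P):
    f=200/np.tan(np.radians(p["vertical_fov"]/2))
    Rm=np.asarray(p["rotation"]); Rm=R.from_euler("xyz",Rm,degrees=True).as_matrix() if Rm.ndim==1 else Rm
    c=(np.asarray(P,float)-p["position"])@Rm
    return np.c_[p["cx"]-f*c[:,0]/c[:,2],p["cy"]+f*c[:,1]/c[:,2]]
a=np.linspace(0,2*np.pi,48,endpoint=False);C=np.c_[np.cos(a),np.sin(a)]
def disc(x,y,z,r): return np.c_[C*r+[x,y],np.full(48,z)]
DOWN=[(0,20,44,44),(20,24,50,50),(24,34,50,22),(24,64,20,20),(64,68,30,30)]
DOWN=[(0,20,44,44),(20,24,50,50),(24,64,20,20),(64,68,30,30)]
UP=[(68-b,68-a_,d,c) for a_,b,c,d in DOWN]
def hull(s):return cv2.convexHull((s*16).astype(np.int32))
def render(p,parts):
    m=np.zeros((400,640),np.uint8)
    for q in parts: cv2.fillConvexPoly(m,hull(proj(p,q)),1,cv2.LINE_8,4)
    return m>0
def hubparts(v,segs): return [np.r_[disc(v[0],v[1],9+z0,r0),disc(v[0],v[1],9+z1,r1)] for z0,z1,r0,r1 in segs]
T=np.array([[x,y,z] for x,z in((-133,0),(-133,27),(129,0),(129,71)) for y in(-139,139)],float)
def trayw(v,P):
    c,s=np.cos(v[2]),np.sin(v[2]);P=np.asarray(P,float);return np.c_[P[:,:2]@[[c,s],[-s,c]]+v[:2],P[:,2:]]
def trayparts(v): return [trayw(v,T)]
def fit(fn,obs,x0,st):
    def cost(v):
        k=0
        for p,m in obs:
            r=fn(v,)
            q=render(p,r);k+=1-(q&m).sum()/max(1,(q|m).sum())
        return k
    s=np.vstack([x0]+[np.array(x0)+np.eye(len(x0))[i]*st[i] for i in range(len(x0))])
    o=minimize(cost,x0,method="Nelder-Mead",options=dict(initial_simplex=s,xatol=.05,fatol=1e-4))
    return o.x,o.fun
def intray(t,w):
    c,s=np.cos(t[2]),np.sin(t[2]);return (np.asarray(w)-t[:2])@[[c,-s],[s,c]]
def ground(p,uv,z):
    return minimize(lambda w:((proj(p,[[w[0],w[1],z]])[0]-uv)**2).sum(),[500,0],method="Nelder-Mead").x
E
cat > m.py <<'E'
from h import *
import json,sys
ps={n:read_camera(n) for n in("top","side")}
det={n:silhouettes(p,"hub_1") for n,p in ps.items()}
try: t=np.array(json.load(open("tray.json")))
except Exception:
    ob=[]
    for n,p in ps.items():
        m=silhouettes(p,"tray")[0]["mask"].astype(np.uint8)
        for d in det[n]:   # hubs standing up in front of the tray belong to its outline only inside
            pass
        k,_=cv2.findContours(m,0,2);k=max(k,key=cv2.contourArea);h=np.zeros_like(m);cv2.fillConvexPoly(h,cv2.convexHull(k),1);ob.append((p,h>0))
    x0=[*ground(ps["top"],[293,221],20),-.2]
    t,c=fit(trayparts,ob,x0,[15,15,.1]);print("tray",t,c)
    for o in ob:print([round(fit(trayparts,[o],t,[5,5,.05])[0][i],3) for i in range(3)])
    json.dump(list(t),open("tray.json","w"))
for n,segs,g in eval(sys.argv[1]):
    segs={"D":DOWN,"U":UP}[segs];x=np.array(g,float) if g[0]>0 else None
    ob=[]
    for cn,p in ps.items():
        uv=proj(p,[[*g,40]])[0]
        c=[d for d in det[cn] if np.hypot(*(d["position"]-uv))<15]
        if c: ob.append((p,min(c,key=lambda d:np.hypot(*(d["position"]-uv)))["mask"]))
    if not ob: print(n,"none");continue
    v,c=fit(lambda v:hubparts(v,segs),ob,g,[8,8])
    each=[np.round(fit(lambda v:hubparts(v,segs),[o],v,[4,4])[0],1).tolist() for o in ob]
    print(n,np.round(v,1),"cost",round(c,3),"of",len(ob),"each",each,"tray",np.round(intray(t,v),1))
E
python3 - <<'E'
from h import *
p=read_camera("top")
for uv in((269,190),(324,196),(280,245)):print(np.round(ground(p,uv,45)))
E
```

```text
[672. 120.]
[658.  -0.]
[530.  88.]
```

```bash
python3 m.py '[("A","D",(672,120)),("H3","U",(658,0)),("B","D",(530,88))]'
```

```text
tray [ 5.99792339e+02  5.75277731e+01 -1.83444554e-01] 0.03344178685859944
[np.float64(598.342), np.float64(57.674), np.float64(-0.185)]
[np.float64(601.54), np.float64(57.842), np.float64(-0.17)]
A [680.6 120.2] cost 0.119 of 2 each [[678.4, 121.3], [680.7, 120.1]] tray [68.  76.3]
H3 [657.5 -20.7] cost 0.144 of 2 each [[657.4, -20.8], [657.6, -20.5]] tray [ 71.  -66.4]
B [533.   88.8] cost 0.11 of 2 each [[531.9, 88.7], [535.8, 87.0]] tray [-71.4  18.5]
```

Call:
{"api": "carry_out", "payload": {
  "hand": [0,0,0,0,0,0,0,0,0,0,0,0],
  "dp": [
    [0.0357,0.0493,0],
    [0.0714,0.0985,0],
    [0.107,0.148,0],
    [0.143,0.197,0],
    [0.178,0.246,0],
    [0.214,0.296,0],
    [0.25,0.345,0],
    [0.286,0.394,0],
    [0.321,0.443,0],
    [0.357,0.493,0],
    [0.357,0.493,-0.05],
    [0.357,0.493,-0.1]
  ],
  "spin": [0.1,0.2,0.3,0.4,0.5,0.6,0.7,0.8,0.93,0.93,0.93,0.93]
}}

```text
time: 2.35
tool_pos: [646.1, -88.5, 126.2]
orientation: [179.9, -0.0, 79.7]
force: [-0.7, -0.7, -1.5]
opening: 0.4
gripper_force: 0.0
```

Run:
```python
from h import *
try: print(hold_point_z)
except Exception as e: print(e)
p=read_camera("side");cv2.imwrite("pics/s1.png",cv2.resize(p["color"][80:330,150:460],None,fx=2.4,fy=2.4,interpolation=2))
s=state();print(s["tool_pos"],s["orientation"],s["opening"],s["time"])
```

```text
-18.8
[640.61470406 -89.29574374 118.21958331] [-1.79454106e+02  3.42228971e-02  7.96429837e+01] 0.5097984477217122 2.4
```

View pics/s1.png

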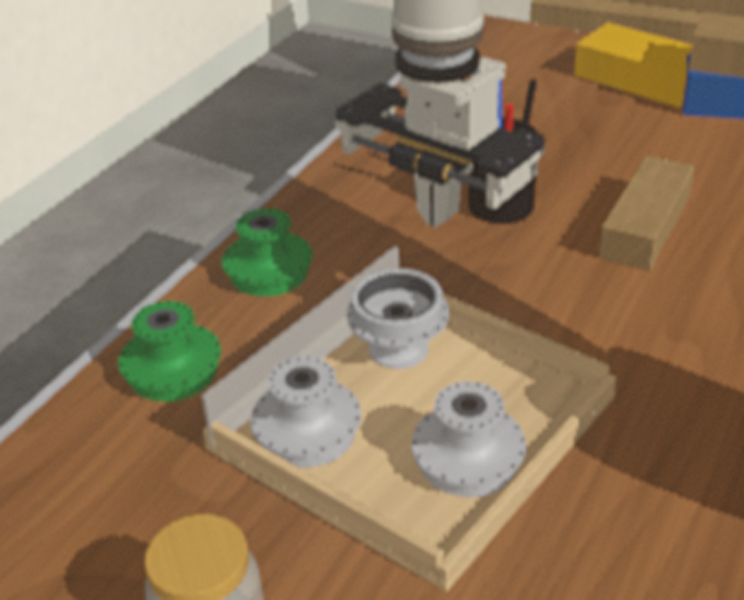

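Call:
{"api": "carry_out", "payload": {
  "hand": [0,0,0,0,0,0,0,0,0,0,0,0],
  "dp": [
    [0,0,-0.04],
    [0,0,-0.077],
    [0,0,-0.077],
    [0.0015,0.008,-0.077],
    [0.003,0.016,-0.077],
    [0.0044,0.0235,-0.077],
    [0.006,0.032,-0.077],
    [0.0075,0.04,-0.077],
    [0.009,0.048,-0.077],
    [0.0105,0.056,-0.077],
    [0.012,0.065,-0.077],
    [0.0135,0.072,-0.077]
  ],
  "spin": [0,0,0,0,0,0,0,0,0,0,0,0]
}}

```text
time: 3.9
tool_pos: [658.4, -16.8, 49.6]
orientation: [-180.0, -0.0, 79.6]
force: [-0.8, -1.6, 1.5]
opening: 0.4
gripper_force: 1.1
```

```bash
python3 m.py '[("A","D",(680,120)),("H3","U",(670,40)),("B","D",(532,88))]'; python3 -c "
from h import *;import json
s=state();print(s['tool_pos'],s['force'],intray(json.load(open('tray.json')),s['tool_pos'][:2]))
p=read_camera('side');cv2.imwrite('pics/s2.png',cv2.resize(p['color'][80:330,150:460],None,fx=2.4,fy=2.4,interpolation=2))"
```

```text
A [680.6 120.3] cost 0.262 of 2 each [[677.8, 121.6], [681.9, 117.9]] tray [68.  76.4]
H3 [663.8  54.4] cost 0.532 of 1 each [[664.3, 54.4]] tray [63.5  8.6]
B [531.1  89.1] cost 0.021 of 1 each [[531.1, 89.1]] tray [-73.3  18.5]
[658.29247039 -16.63986455  49.54444978] [-0.09718641 -0.18693226 -0.5561094 ] [ 71.04803673 -62.25174985]
```

View pics/s2.png

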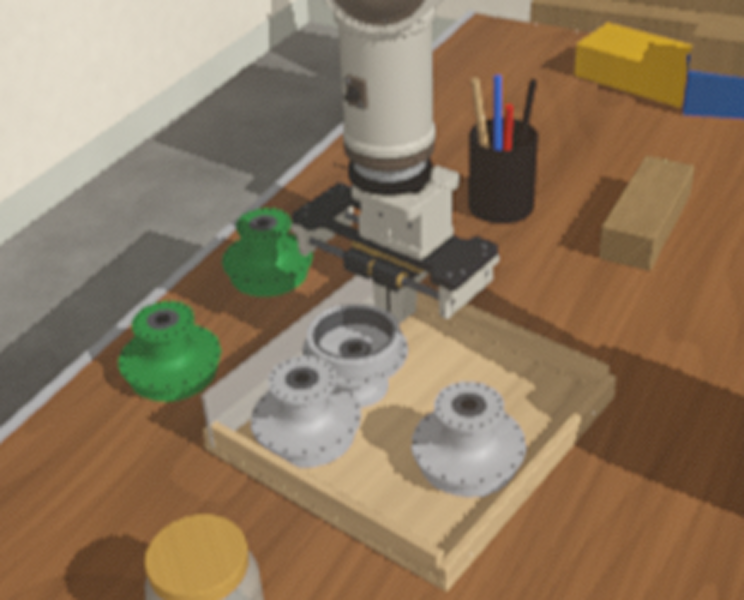

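Call:
{"api": "carry_out", "payload": {
  "hand": [0,0,0,0,0,0.5,1,1,1,1],
  "dp": [
    [0.0007,0.004,0],
    [0.0007,0.004,0],
    [-0.002,-0.01,0],
    [-0.002,-0.01,0.05],
    [-0.002,-0.01,0.1],
    [-0.04,0.03,0.1],
    [-0.08,0.07,0.1],
    [-0.126,0.1055,0.1],
    [-0.126,0.1055,0.1],
    [-0.126,0.1055,0.1]
  ],
  "spin": [0,0,0,0,0,0,0,0,0,0]
}}

```text
time: 5.4
tool_pos: [533.2, 86.4, 150.1]
orientation: [179.9, 0.0, 79.5]
force: [0.6, -0.5, 0.1]
opening: 45.9
gripper_force: 0.0
```

```bash
python3 m.py '[("A","D",(680,120)),("H3","U",(669,50)),("B","D",(532,88))]'; python3 -c "
from h import *
s=state();print(s['tool_pos'],s['orientation'],s['force'],s['opening'])
p=read_camera('side');cv2.imwrite('pics/s3.png',cv2.resize(p['color'][80:330,150:460],None,fx=2.4,fy=2.4,interpolation=2))"
```

```text
A [681.6 118.5] cost 0.511 of 2 each [[678.0, 119.3], [681.6, 118.4]] tray [69.3 74.8]
H3 [671.4  46. ] cost 0.428 of 2 each [[666.9, 46.8], [671.4, 45.9]] tray [72.5  1.7]
B [533.5  87.1] cost 0.063 of 1 each [[533.6, 86.8]] tray [-70.6  17. ]
[533.43141354  86.39649401 149.60576135] [ 1.79987370e+02 -1.12409246e-02  7.94235260e+01] [ 0.16376842  0.51100609 -0.02873728] 61.68519607640676
```

View pics/s3.png

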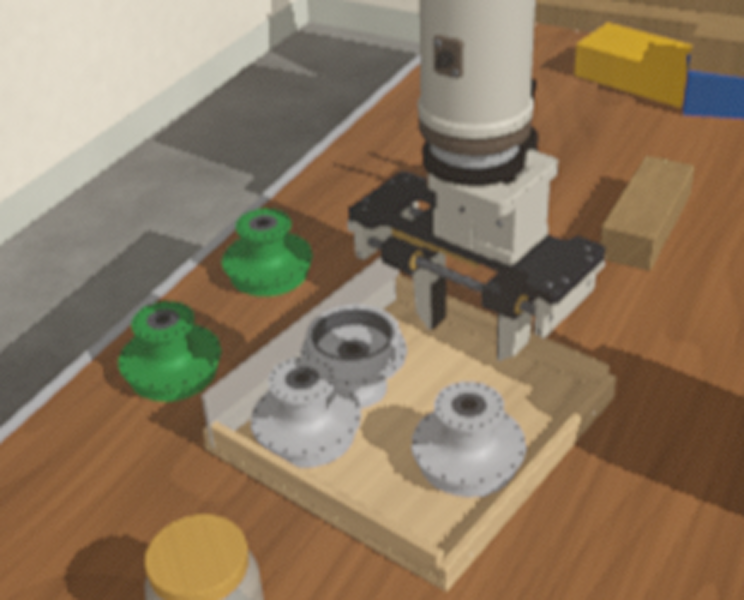

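Call:
{"api": "carry_out", "payload": {
  "hand": [1,1,1,1,1,0,0,0,0,0,0],
  "dp": [
    [0,0.0015,0],
    [0,0.0015,0],
    [0,0.0015,0],
    [0,0.0015,-0.045],
    [0,0.0015,-0.082],
    [0,0.0015,-0.082],
    [0,0.0015,-0.082],
    [0,0.0015,-0.082],
    [0,0.0015,-0.082],
    [0,0.0015,-0.082],
    [0,0.0015,-0.082]
  ],
  "spin": [0,0,0,0,0,0,0,0,0,0,0],
  "squeeze": 20
}}

```text
time: 7.02
tool_pos: [533.6, 89.4, 69.1]
orientation: [179.9, -0.0, 79.6]
force: [-1.3, -0.5, 6.7]
opening: 58.6
gripper_force: 20.0
```

Call:
{"api": "carry_out", "payload": {
  "hand": [0,0,0,0,0,0,0,0,0,0,0,0],
  "dp": [
    [0.002,-0.01,0],
    [0.006,-0.03,0],
    [0.01,-0.05,0],
    [0.015,-0.07,0],
    [0.019,-0.09,0],
    [0.0225,-0.102,0],
    [0.04,-0.105,0],
    [0.06,-0.109,0],
    [0.08,-0.1127,0],
    [0.1,-0.1164,0],
    [0.106,-0.1175,0],
    [0.106,-0.1175,0]
  ],
  "spin": [0,0,0,0,0,0,0,0,0,0,0,0]
}}

```text
time: 8.52
tool_pos: [638.4, -28.3, 68.9]
orientation: [-180.0, 0.0, 79.6]
force: [-2.8, 0.4, 9.0]
opening: 58.6
gripper_force: 20.0
```

```bash
python3 m.py '[("A","D",(680,120)),("H3","U",(671,46)),("B","D",(640,-28))]'; python3 -c "
from h import *;import json
s=state();print(s['tool_pos'],s['orientation'],s['force'],s['opening'],s['time'],intray(json.load(open('tray.json')),s['tool_pos'][:2]))
p=read_camera('side');cv2.imwrite('pics/s4.png',cv2.resize(p['color'][80:330,150:460],None,fx=2.4,fy=2.4,interpolation=2))"
```

```text
A [678.7 119.1] cost 0.377 of 2 each [[677.9, 119.4], [683.7, 115.2]] tray [66.3 74.9]
H3 [670.1  48.3] cost 0.664 of 2 each [[668.1, 53.3], [670.1, 48.3]] tray [70.8  3.8]
B [640.2 -32.2] cost 0.348 of 1 each [[640.3, -32.4]] tray [ 56.1 -80.9]
[638.45487734 -28.28596329  68.97055363] [1.79987673e+02 9.04286141e-03 7.95648451e+01] [-1.62519934 -0.74788567  7.69805891] 58.490094703175565 8.725 [ 53.66774622 -77.32116309]
```

View pics/s4.png

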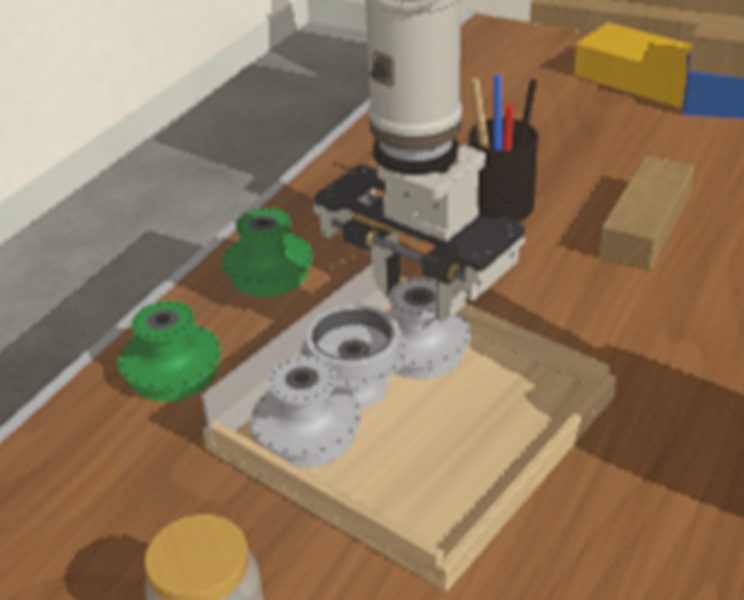

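Call:
{"api": "carry_out", "payload": {
  "hand": [0,0,0,0,0,0.72,0.72,0.72,0.72,0.72,0.72],
  "dp": [
    [0.006,-0.0011,0],
    [0.012,-0.0022,0],
    [0.0157,-0.0029,0],
    [0.0164,0.0011,0],
    [0.0164,0.0011,0],
    [0.0164,0.0011,0],
    [0.0164,0.0011,0],
    [0.0164,0.0011,0],
    [0.0164,0.0011,0.03],
    [0.0164,0.0011,0.08],
    [0.0164,0.0011,0.13]
  ],
  "spin": [0,0,0,0,0,0,0,0,0,0,0]
}}

```text
time: 10.15
tool_pos: [654.4, -27.0, 198.5]
orientation: [-179.9, -0.0, 79.6]
force: [0.6, 0.2, 0.1]
opening: 66.2
gripper_force: 0.0
```

Call:
{"api": "carry_out", "payload": {
  "hand": [0.72,0.72,0.72,0.72,0.72,0.72,0.72],
  "dp": [
    [0,-0.02,0.05],
    [-0.04,-0.05,0.08],
    [-0.08,-0.09,0.08],
    [-0.12,-0.13,0.08],
    [-0.16,-0.17,0.08],
    [-0.19,-0.21,0.08],
    [-0.19,-0.21,0.08]
  ],
  "spin": [0,0,0,0,0,0,0]
}}

```text
time: 11.02
tool_pos: [461.7, -241.8, 277.3]
orientation: [-179.9, 0.1, 79.1]
force: [0.5, 0.8, -0.3]
opening: 65.8
gripper_force: 0.0
```

```bash
python3 m.py '[("A","D",(679,119)),("H3","U",(671,46)),("B","D",(655,-27))]'; python3 -c "
from h import *
p=read_camera('side');q=read_camera('top');f=lambda a:cv2.resize(a,(390,390),interpolation=2)
cv2.imwrite('pics/s5.png',np.hstack([f(p['color'][170:330,225:385]),f(q['color'][140:300,215:375])]))"
```

```text
A [679.2 120.4] cost 0.329 of 2 each [[677.6, 119.3], [682.1, 117.7]] tray [66.6 76.3]
H3 [669.4  45.8] cost 0.277 of 2 each [[667.0, 46.4], [671.0, 45.6]] tray [70.6  1.2]
B [652.8 -30.6] cost 0.502 of 2 each [[651.1, -31.5], [656.2, -32.4]] tray [ 68.2 -77. ]
```

View pics/s5.png

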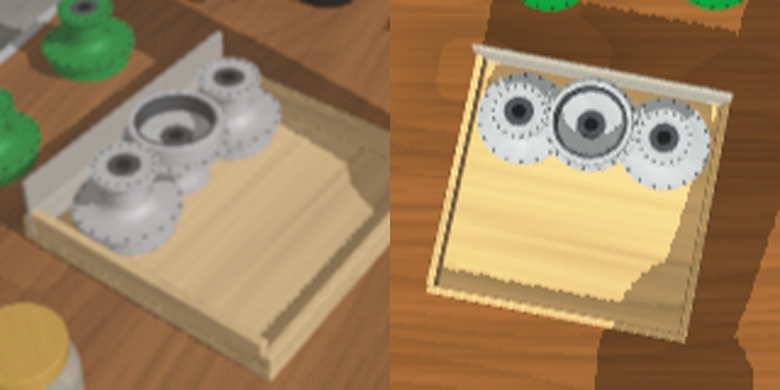

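The row stands tight against the fence. Axis distances are about 75 and 78 mm, and x is about 67 to 71 mm, clear of the 60 mm limit. I'm handing in.

```bash
python3 -c "
from plant import *
print(close_job())"
```

```text
the job is handed in; nothing more can be done
None
```

The three shells stand in one row along the back fence, drum down, up, down (measured axis distances about 75 and 78 mm), and the job is handed in at about 11 s; no verdict came back.

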